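# Close up the coffee mill: drawer shut, crank unlatched and lifted off its ball

## Task

Close up the coffee mill after loading its drawer: first push the drawer fully shut, then pinch the crank's orange spring latch tab all the way in towards the fixed metal fin, lift the crank straight up off the ball on the spindle, and finish while still holding the crank in the gripper, level and at rest, about 10 cm above where it sat and over the spindle. Leave everything else on the table where it stands.

Things in the scene. Friction and masses are not known exactly. Their poses are not given: they have to be found in the camera images.
- mill: Table-top coffee mill, fixed. Dark wooden plinth 180 (x) x 140 (y) x 70 high with a drawer in its front (-x) face; on its rear part stands a round charcoal body, radius 50, centred at mill x = +35, whose top at height 124 carries the spindle. Front part of the plinth is bare. Origin: centre of the plinth's underside; x points away from the drawer front, z up.
- drawer (a joint): Opening of the mill's drawer in m: 0 fully shut, grows as it is pulled out along mill -x (range 0 to 0.09). It starts partly open. It slides stiffly (about 2 N plus damping), with no spring or catch, and stays where it is left.
- drawer_pull (a point): Middle of the outer (-x) face of the drawer's steel pull bar: level, 90 long (mill y), 14 high, 8 thick, centre 42 mm above the table, 12 mm clear of the drawer front. Axes as the mill's. Push it along mill +x. With the drawer shut this point is at mill x = -110, y = 0; the edge of the plinth's top is 20 mm behind it.
- spindle (a point): Top of the steel ball on the mill's spindle, 154 mm above the table. The ball is 22 mm across with a flat underside, 20 mm high, on a neck 11 mm across and 10 mm long. The crank's coupler sits over it. Axes as the mill's.
- crank_grip (a point): Where to pinch the crank: on the coupler's axis, midway between the fixed fin and the fully drawn latch tab, 48 mm above the coupler's underside; 172 mm above the table when seated. Axes: x along the crank's arm towards the knob, y from the orange latch tab to the metal fin, z up. Squeeze tab and fin together along y: 51 mm over their outer faces at rest, 40 mm when home.
- fin (a point): Middle of the outer (+y) face of the fixed metal fin on the coupler, at crank_grip's height, 20 mm from it. Upright plate 22 wide (x), 4 thick, its top 16 mm above this point; the outer face is free to be gripped from its top to 35 mm below it. Axes as crank_grip.
- latch_tab (a point): Middle of the outer (-y) face of the orange latch tab, at crank_grip's height. Upright plate 22 wide (x), 4 thick, its top 16 mm above this point, free to be gripped on its outer face. 31 mm from crank_grip along -y at rest, 20 mm when fully drawn. Axes as crank_grip.
- crank_knob (a point): Centre of the top of the upright dark wooden knob (28 across, 36 high) at the end of the crank's flat aluminium arm, 115 mm from the coupler's axis along x and 26 mm above crank_grip. The arm is 16 wide, 8 thick, its top 18 mm below crank_grip.
- latch (a joint): Travel of the orange latch tab in m: 0 at rest (locked under the ball), 0.011 fully drawn towards the fin (crank y), where it meets a stop; it lets go of the ball from about 0.009. Its spring pushes back with 8 N at rest and 12 N when fully drawn; it springs back when let go.
- mug: White mug, 76 across, 85 high, loose, beside the mill. Leave alone. Origin: centre of the underside.
- brush: Small hand brush lying beside the mill, loose. Leave alone.
- beaker: Empty amber glass beaker, 60 across, 75 high, loose. Leave alone.
- bean_tin: Dark steel bean tin, 84 across, 120 high, loose. Leave alone.
- filter_box: Cardboard box of filters, 100 x 130 x 45 high, loose. Leave alone.
- jar: Glass jar with wooden cap, 70 across, 100 high, loose. Leave alone.
- crank: The crank as a whole: loose, 0.35 to 0.55 kg, an aluminium coupler block 40 (x) x 32 (y) x 36 high over the ball, with arm and knob. Centre of mass about 10 mm from the coupler's axis towards the knob. It must rise more than 30 mm to clear the ball. Origin: centre of the coupler's underside, 48 mm below crank_grip; same axes.
Not all that is in view belongs to the job. Leave any purple look-alike of the crank alone. What is shaped like the mill but purple is not meant.

How it is judged:
By the outcome, as a careful person would: the job done as asked, in the order asked, and still so for the second after the job is handed in, while the arm keeps its last pose, push and grip.
It also fails if it takes over 45 s, if anything falls off the work surface, if the arm or the gripper's body presses on something with over 40 N, if the wrist force passes 120 N, or if a joint passes its speed limit or range.

## Robot

A 6-joint arm with a two-finger parallel gripper is mounted at the origin on the work surface. World frame = base frame: x ahead of the robot, y to its left, z up, the work surface at z = 0. Lengths are in m, angles in rad, forces in N, time in s.
With the tool pointing down it reaches from about 0.325 to 1 m from the base axis. Payload 5.1 kg.
Tool frame: the origin (TCP) lies midway between the tips of the shut fingers; the grasp point (between the pads) lies 19 mm behind it; z points along the fingers, y is the direction in which the jaws open and shut (so a half turn about z gives the same grasp; the last joint's range is limited). The gripper opens to 85 mm and grips with 20 to 120 N. Pads are 22 mm wide; open, the fingers measure 114 mm over their backs; the gripper's body (76 mm by 85 mm) begins 54 mm behind the grasp point. The pads swing forward as they close: fully open they stand 13 mm farther back than shut.
Start: joints at [1.249, 0.124, 1.65, -0, 1.367, -0.083], TCP at [0.154, 0.632, 0.231] pointing down, gripper open.
Joint ranges: [-2.61, 2.61], [-1.02, 2.33], [0.03, 2.71], [-1.35, 4.49], [0.32, 2.68], [-2.91, 2.91]. Speed limits (rad/s): [2.57, 2.57, 3.14, 3.14, 3.14, 3.14].

## Interface

Orientations are given as [roll, pitch, yaw] about the fixed x, y, z axes, in that order (R = Rz(yaw) Ry(pitch) Rx(roll)).
In Python, from workcell import telemetry, optics, arm gives the robot as it stands.
- The arm moves only by the shell command python3 -m crank 'ROWS' [FORCE]. ROWS is JSON, one flat list of numbers, 5 for each row, row after row: the shift along the tool's x, y, z in m, then the turn about the tool's z in degrees, then the closure in counts, from 0 (fully open) to 255 (shut). A call has 1 to 20 rows; each row shifts and turns the commanded pose from where the row before left it, along the tool's axes as they then stand; what a row does not reach is not made up. A row lasts 1/8 s, in which the tool goes at most 62.5 mm and 10.7 degrees, less where a joint would pass 70% of its speed; a pose out of reach is approached as far as the arm can. A call with a gripper value outside its range is refused whole. The fingers move at their own pace and stop on an object; FORCE is the grip in N (left out, the last holds). Time passes only in rows, so rows that do not move let the fingers close. It gives the time, the measured TCP pose, the force and the opening at its end, in the units of the state.
- telemetry.read_state(): the state, without advancing time (a new reading comes with each control period).
- optics.snapshot(name): name is "scene" or "top" or "wrist"; returns a dict with "pixels" (420x560x3 uint8, blue, green, red), "fx", "fy", "cx", "cy" (pixels), "R" (3x3) and "t" (3): a world point X has camera coordinates R X + t. Camera axes: x right, y down, z forward; pixel columns grow to the right and rows downward; lengths in m; the calibration is good to about 2 mm. A picture is of the moment at which its call begins. There is no depth.
- arm.finish_job(): hands the job in, once; it reports no verdict.
The state is a dict: "time_s": time; "qpos": joint angles; "joint_velocities": joint speeds; "joint_torque": joint torques, N m; "position": TCP position; "eef_rot": TCP orientation; "wrist_force": force on the tool from outside, world axes, zero at the start; "torque": the same for the moment, N m; "grip_width": finger opening in m.
Only numpy, scipy, OpenCV 4.12 (cv2) and the standard library are available. Lean on these libraries where they do the work, as an engineer would, in place of code of your own. Each camera call takes 0.05 s, during which the arm holds its last target.

## Working session

There is one attempt and no reset: what is moved stays moved. The work goes in short steps, Python scripts to look and compute and a shell command to move; the robot and the scene stay as the last step left them, time stands still between calls to the robot, and variables do not carry over. Pictures are saved under pics/ and viewed, and the job is handed in when it is done.

```bash
ls; mkdir -p pics; python3 - <<'E'
from workcell import telemetry, optics
import cv2
s=telemetry.read_state(); print(s)
for n in ["scene","top","wrist"]:
    d=optics.snapshot(n); cv2.imwrite(f"pics/{n}0.png",d["pixels"]); print(n,d["fx"],d["fy"],d["cx"],d["cy"],d["R"],d["t"])
E
```

```text
pics
{'time_s': 0.0, 'qpos': array([ 1.24939177e+00,  1.24539106e-01,  1.65168105e+00, -3.22455457e-06,
        1.36749050e+00, -8.26095915e-02]), 'joint_velocities': array([ 0.00020045, -0.00070712, -0.00103419,  0.00027989,  0.00018815,
       -0.00183701]), 'joint_torque': array([-1.26629329e-04, -4.23596513e+01, -3.65460777e+01, -5.53895438e-05,
        7.03538535e-03,  1.21335134e-05]), 'position': array([0.15358715, 0.63096488, 0.23002684]), 'eef_rot': array([-3.13948161e+00, -1.71622300e-04,  2.90279816e+00]), 'wrist_force': array([0.33007103, 0.24697783, 0.08616999]), 'torque': array([ 0.03380926, -0.05748439,  0.00240379]), 'grip_width': 0.0855720555984395}
scene 437.21661288218223 437.21661288218223 279.0365020575506 211.68728334908837 [[-0.07130969  0.99741    -0.00939247]
 [ 0.77897471  0.04980646 -0.62507417]
 [-0.62298742 -0.05189034 -0.78050885]] [ 0.04308599 -0.33652528  1.52566783]
top 462.0946935657878 462.0946935657878 280.4132405525672 212.97898706260887 [[-0.01483531 -0.99986261 -0.00739443]
 [-0.98696844  0.01582825 -0.16013361]
 [ 0.16022865  0.00492244 -0.98706765]] [0.01122013 0.55649846 1.43957178]
wrist 311.7733114254254 311.7733114254254 284.8652904862438 209.7942547680655 [[ 0.23678806  0.97156006 -0.0015733 ]
 [ 0.92762214 -0.22559746  0.29769609]
 [ 0.28887469 -0.07195031 -0.9546594 ]] [-0.64865459 -0.03850951  0.37967574]
```

View pics/scene0.png

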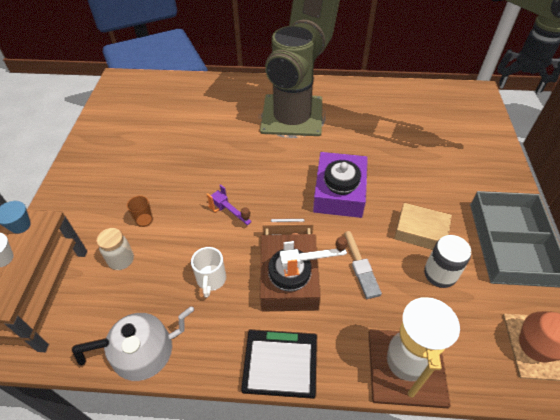

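View pics/top0.png

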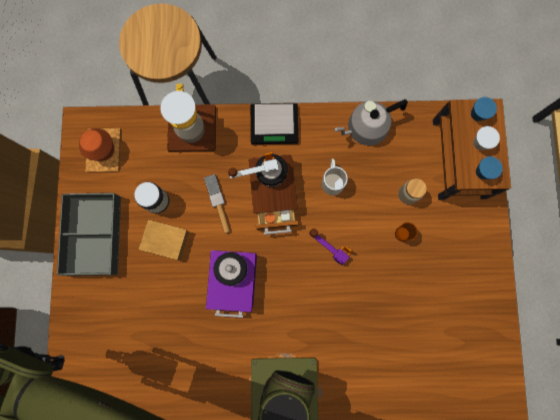

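View pics/wrist0.png

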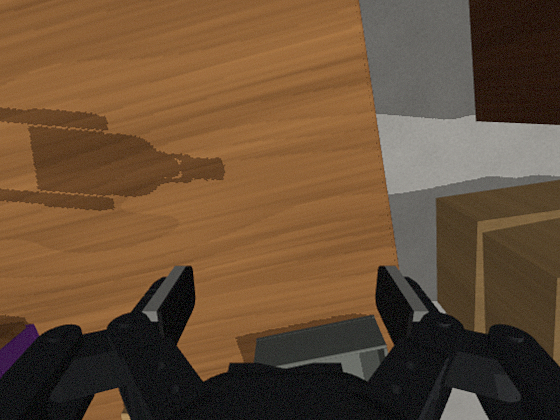

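The scene shows the mill at about (290,270), its drawer open towards the robot. The crank knob points to +y, and the orange tab at about (291,268) faces away from the robot. The purple decoys are at (342,183) and (230,205). I'll zoom in to measure.

```bash
cat > h.py <<'E'
import numpy as np, cv2
from workcell import telemetry, optics
def ray(d,u,v,z):
    R=np.array(d["R"]);t=np.array(d["t"]);C=-R.T@t
    r=R.T@np.array([(u-d["cx"])/d["fx"],(v-d["cy"])/d["fy"],1.])
    return C+r*(z-C[2])/r[2]
def proj(d,X):
    p=np.array(d["R"])@np.array(X)+np.array(d["t"]); return d["fx"]*p[0]/p[2]+d["cx"],d["fy"]*p[1]/p[2]+d["cy"]
def crop(d,u0,v0,w,h,k,name):
    im=d["pixels"][v0:v0+h,u0:u0+w]; cv2.imwrite("pics/"+name,cv2.resize(im,None,fx=k,fy=k,interpolation=cv2.INTER_CUBIC))
E
python3 - <<'E'
from h import *
crop(optics.snapshot("top"),215,140,100,100,6,"t1.png")
crop(optics.snapshot("scene"),250,205,130,110,6,"s1.png")
E
```

```text
(no output)
```

View pics/t1.png

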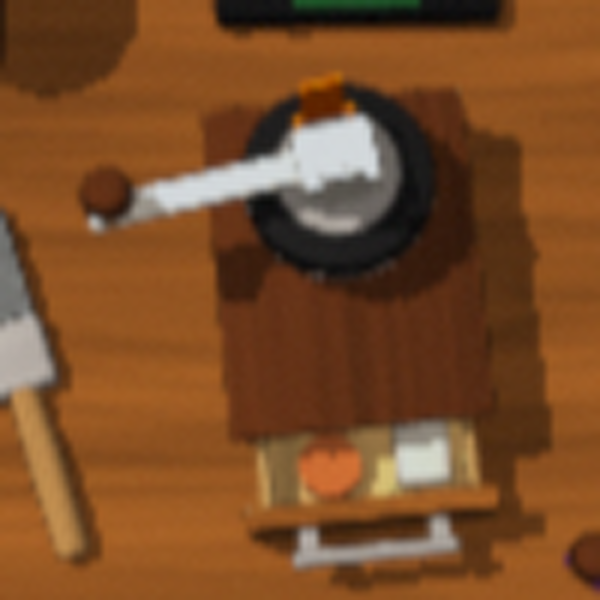

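View pics/s1.png

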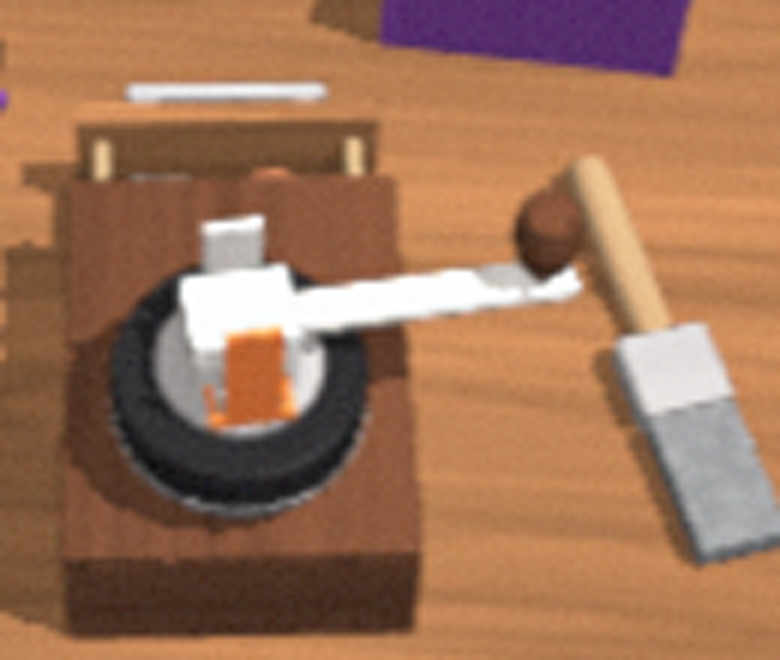

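```bash
python3 - <<'E'
from h import *
T=optics.snapshot("top");S=optics.snapshot("scene")
t=lambda u,v,z:ray(T,215+u/6-.4,140+v/6-.4,z).round(4)
s=lambda u,v,z:ray(S,250+u/6-.4,205+v/6-.4,z).round(4)
print("plinth top cam",[t(*p,.07) for p in[(205,112),(462,90),(490,418),(232,438)]])
print("plinth scene",[s(*p,.07) for p in[(415,553),(68,558),(68,178),(393,178)]])
print("bar top",[t(*p,.049) for p in[(298,560),(456,546)]], "scene",[s(*p,.049) for p in[(128,92),(326,90)]])
print("knob",t(105,185,.198),s(548,205,.198))
print("tab top scene",s(228,332,.188),s(283,328,.188)," top cam",t(303,80,.188),t(342,76,.188))
print("fin top scene",s(203,226,.188),s(264,217,.188))
print("fin top cam",t(306,188,.188),t(362,176,.188))
print("body", t(340,180,.124))
E
```

```text
plinth top cam [array([0.7327, 0.1018, 0.07  ]), array([ 0.7425, -0.0364,  0.07  ]), array([ 0.5636, -0.0478,  0.07  ]), array([0.5551, 0.0882, 0.07  ])]
plinth scene [array([0.7336, 0.1018, 0.07  ]), array([ 0.7446, -0.0312,  0.07  ]), array([ 0.5656, -0.0486,  0.07  ]), array([0.5567, 0.0898, 0.07  ])]
bar top [array([0.4924, 0.0549, 0.049 ]), array([ 0.4986, -0.029 ,  0.049 ])] scene [array([ 0.5016, -0.0287,  0.049 ]), array([0.4948, 0.0598, 0.049 ])]
knob [0.66   0.1412 0.198 ] [0.6577 0.1411 0.198 ]
tab top scene [0.7133 0.0279 0.188 ] [0.7103 0.0473 0.188 ]  top cam [0.7143 0.0446 0.188 ] [0.716  0.0253 0.188 ]
fin top scene [0.6682 0.016  0.188 ] [0.6627 0.0382 0.188 ]
fin top cam [0.6594 0.0436 0.188 ] [0.665  0.0161 0.188 ]
body [0.6798 0.0285 0.124 ]
```

```bash
python3 - <<'E'
from h import *
T=optics.snapshot("top");S=optics.snapshot("scene")
crop(T,200,225,160,100,5,"t2.png")
for p in[(213,250),(257,250),(252,312),(207,311)]: print(ray(T,*p,.07).round(3))
print(ray(T,228,318,.045),ray(T,244,318,.045))
m=np.array([.649,.0275]);a=np.radians(4.2);R=np.array([[np.cos(a),-np.sin(a)],[np.sin(a),np.cos(a)]])
for n,im in(("T",T),("S",S)):
  for q in[(-.09,.07,.07),(-.09,-.07,.07),(.09,.07,.07),(.09,-.07,.07),(.035,0,.174)]:
    X=np.r_[m+R@q[:2],q[2]];print(n,q,np.round(proj(im,X),1))
E
```

```text
[0.439 0.215 0.07 ]
[0.437 0.077 0.07 ]
[0.248 0.094 0.07 ]
[0.253 0.231 0.07 ]
[0.22935133 0.17001716 0.045     ] [0.22863794 0.12038416 0.045     ]
T (-0.09, 0.07, 0.07) [252.5 212.9]
T (-0.09, -0.07, 0.07) [296.6 209. ]
T (0.09, 0.07, 0.07) [248.1 158. ]
T (0.09, -0.07, 0.07) [291.4 154.2]
T (0.035, 0, 0.174) [270.3 164. ]
S (-0.09, 0.07, 0.07) [315.5 233.5]
S (-0.09, -0.07, 0.07) [260.9 233.9]
S (0.09, 0.07, 0.07) [319.7 296.8]
S (0.09, -0.07, 0.07) [259.  297.2]
S (0.035, 0, 0.174) [289.3 252.1]
```

View pics/t2.png

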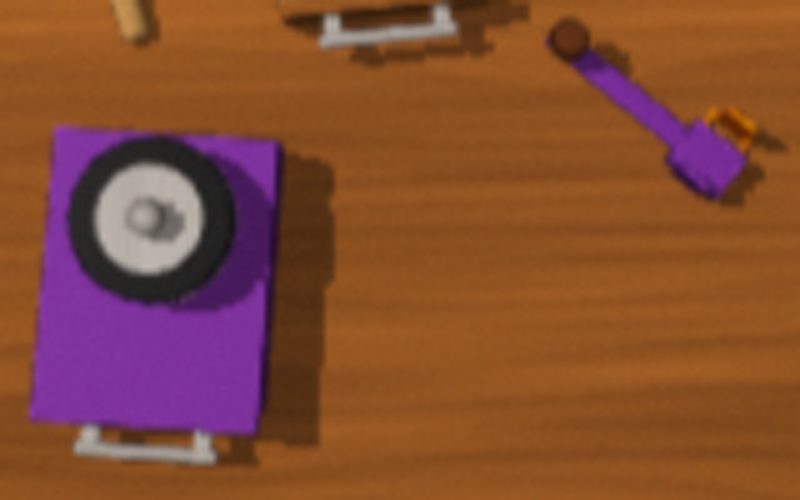

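```bash
python3 -m crank '[-0.0354,-0.0446,0,0,255,-0.0354,-0.0446,0,0,255,-0.0354,-0.0446,0,0,255,-0.0354,-0.0446,0,0,255,-0.0354,-0.0446,0,0,255,-0.0354,-0.0446,0,0,255,-0.0354,-0.0446,0,0,255,-0.0354,-0.0446,0,0,255,-0.0354,-0.0446,0,0,255,-0.0354,-0.0446,0,0,255,-0.0354,-0.0446,0,0,255,-0.0354,-0.0446,0,0,255,0,0,0,-9,255,0,0,0,-8.9,255,0,0,0,0,255]' 40
```

```text
time_s: 2.33
position: [0.4399, 0.0108, 0.2314]
eef_rot: [-3.142, 0.0, -3.07]
wrist_force: [-0.7, -0.5, -1.1]
grip_width: -0.0004
```

```bash
python3 -m crank '[0,0,0.05,0,255,0,0,0.05,0,255,0,0,0.05,0,255,0,0,0.05,0,255,0,0,0,0,255]'
python3 - <<'E'
from h import *
crop(optics.snapshot("scene"),200,150,180,160,4,"s2.png")
E
```

```text
time_s: 2.95
position: [0.4359, 0.0117, 0.0275]
eef_rot: [3.14, -0.01, -3.069]
wrist_force: [-0.3, -0.5, 0.6]
grip_width: 0.0
```

View pics/s2.png

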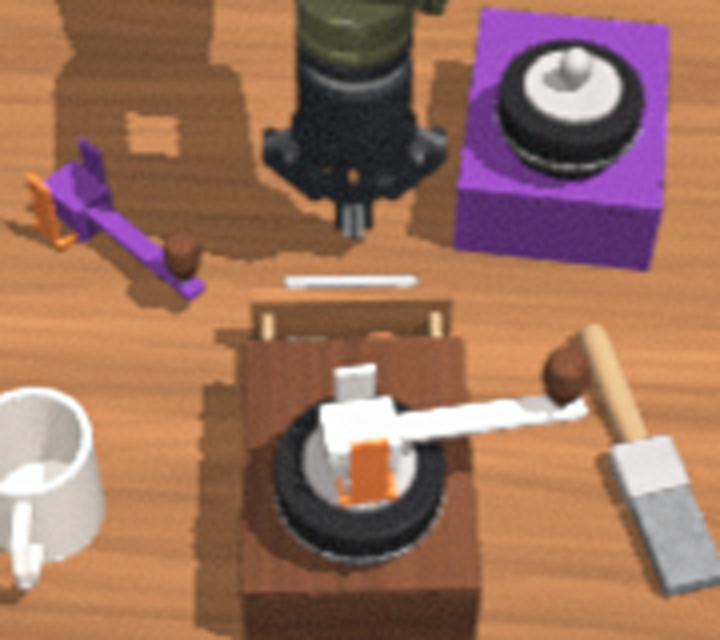

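The closed fingers are in line with the middle of the pull bar and clear of everything else. I'll push in stages.

```bash
python3 -m crank '[-0.02,0,0,0,255,-0.015,0,0,0,255,-0.008,0,0,0,255,-0.008,0,0,0,255,-0.008,0,0,0,255,-0.008,0,0,0,255,0,0,0,0,255]'
```

```text
time_s: 3.88
position: [0.5075, 0.0159, 0.0314]
eef_rot: [-3.141, 0.001, -3.068]
wrist_force: [-0.2, -0.1, 0.2]
grip_width: 0.0001
```

```bash
python3 -m crank '[-0.006,0,0,0,255,-0.006,0,0,0,255,0,0,0,0,255]'
```

```text
time_s: 4.25
position: [0.5194, 0.0168, 0.0314]
eef_rot: [-3.141, 0.001, -3.068]
wrist_force: [0.1, 0.1, -0.4]
grip_width: 0.0
```

```bash
python3 -m crank '[-0.004,0,0,0,255,-0.004,0,0,0,255]'
python3 - <<'E'
from h import *
crop(optics.snapshot("scene"),230,180,130,110,6,"s3.png")
E
```

```text
time_s: 4.5
position: [0.5267, 0.0175, 0.0313]
eef_rot: [3.142, -0.0, -3.068]
wrist_force: [-1.6, 0.6, 0.4]
grip_width: 0.0001
```

View pics/s3.png

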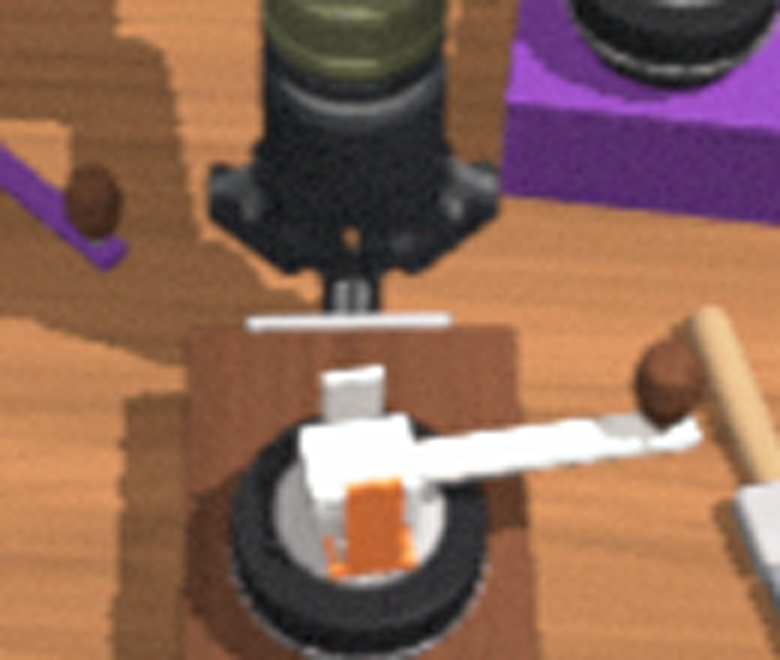

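The bar at (350,322) is almost against the plinth edge, so the drawer is nearly shut. I'll creep until the force rises.

```bash
python3 -m crank '[-0.002,0,0,0,255,-0.002,0,0,0,255,0,0,0,0,255]'
```

```text
time_s: 4.92
position: [0.5289, 0.0177, 0.0311]
eef_rot: [3.141, -0.005, -3.068]
wrist_force: [-9.3, -0.6, 6.2]
grip_width: 0.0
```

```bash
python3 -m crank '[-0.0015,0,0,0,255,-0.0015,0,0,0,255,0,0,0,0,255]'
```

```text
time_s: 5.3
position: [0.5288, 0.0178, 0.0307]
eef_rot: [3.141, -0.013, -3.067]
wrist_force: [-18.4, -1.3, 13.7]
grip_width: -0.0001
```

Stalled at x=0.529, 1 mm from the predicted value, with 18 N: the drawer is shut. I'll back off, rise, turn and open the gripper.

```bash
python3 -m crank '[0.025,0,0,0,255,0.035,0,0,0,255,0,0,-0.06,0,255,0,0,-0.06,0,255,0,0,-0.06,0,0,0,0,-0.06,0,0,0,0,0,10.2,0,0,0,0,10.2,0,0,0,0,10.2,0,0,0,0,10.2,0,0,0,0,10.2,0,0,0,0,10.2,0,0,0,0,10.2,0,0,0,0,10.1,0,0,0,0,0,0]'
python3 - <<'E'
from h import *
d=optics.snapshot("wrist");cv2.imwrite("pics/w1.png",d["pixels"])
crop(optics.snapshot("top"),215,140,100,100,6,"t3.png")
crop(optics.snapshot("scene"),230,180,130,110,6,"s4.png")
E
```

```text
time_s: 7.18
position: [0.4741, 0.0135, 0.2715]
eef_rot: [3.14, 0.0, 1.795]
wrist_force: [0.0, 1.2, -1.1]
grip_width: 0.0853
```

View pics/w1.png

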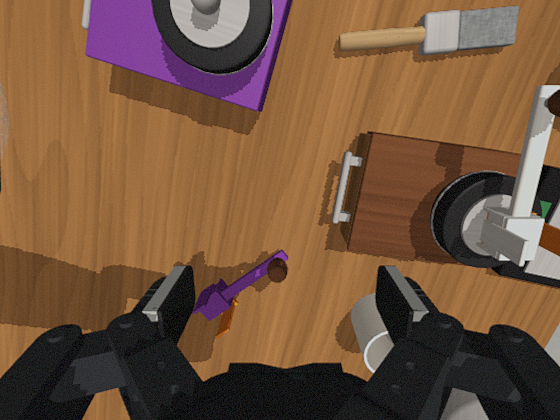

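View pics/t3.png

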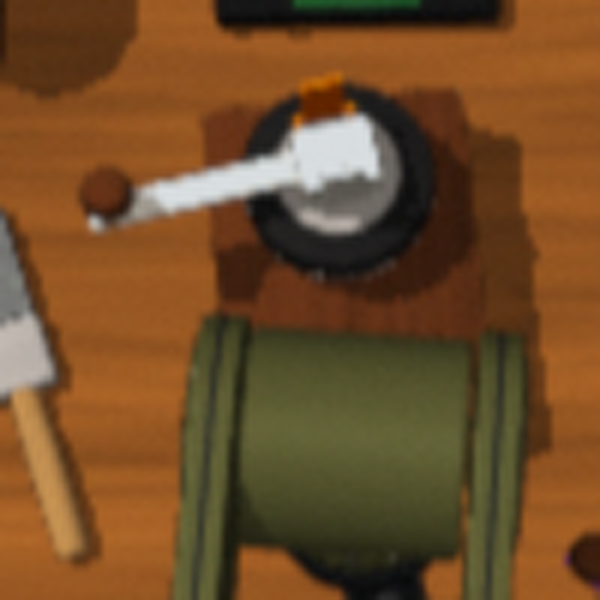

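View pics/s4.png

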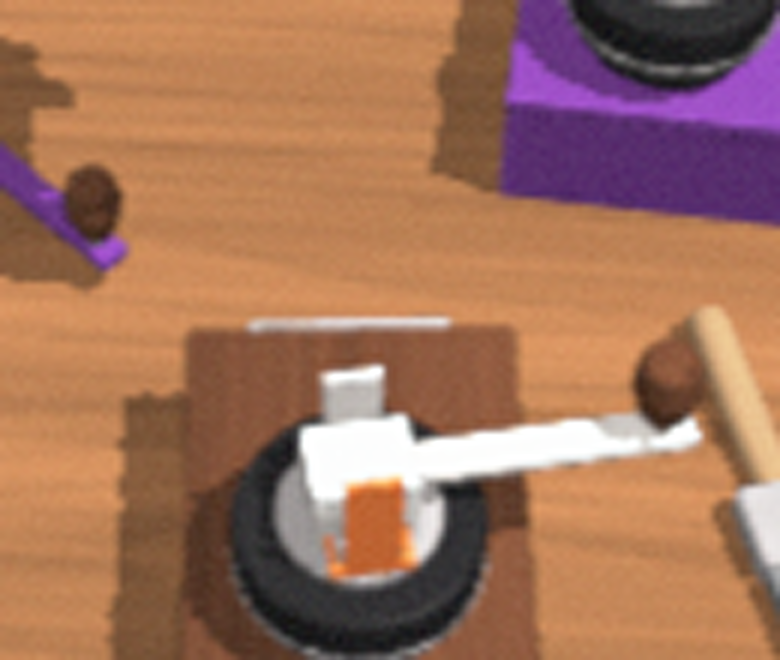

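```bash
python3 -m crank '[-0.0076,0.0521,0,0,0,-0.0076,0.0521,0,0,0,-0.0076,0.0521,0,0,0,-0.0076,0.0521,0,0,0,0,0,0,0,0,0,0,0,0,0]'
python3 - <<'E'
from h import *
d=optics.snapshot("wrist");im=d["pixels"].copy()
print("cam",-np.array(d["R"]).T@np.array(d["t"]), telemetry.read_state()["position"],telemetry.read_state()["eef_rot"])
g=np.array([.684,.030,.172]);a=np.radians(102.7);x=np.array([np.cos(a),np.sin(a),0]);y=np.array([-x[1],x[0],0]);z=np.array([0,0,1])
for q in [(0,0,-.012),(.011,.02,.016),(-.011,.02,.016),(.011,-.031,.016),(-.011,-.031,.016),(.115,0,.026),(.02,.016,-.012),(.02,-.016,-.012)]:
    p=proj(d,g+x*q[0]+y*q[1]+z*q[2]);print(q,np.round(p));cv2.circle(im,tuple(int(round(c)) for c in p),3,(0,255,0),1)
cv2.imwrite("pics/w2.png",im)
E
```

```text
time_s: 8.07
position: [0.6835, 0.0298, 0.2708]
eef_rot: [-3.14, -0.0, 1.794]
wrist_force: [0.4, 0.1, -0.6]
grip_width: 0.0857
cam [0.66683466 0.10361532 0.41353918] [0.68323745 0.02977195 0.27158587] [3.14158940e+00 3.24118411e-05 1.79346845e+00]
(0, 0, -0.012) [286. 206.]
(0.011, 0.02, 0.016) [259. 203.]
(-0.011, 0.02, 0.016) [260. 230.]
(0.011, -0.031, 0.016) [327. 203.]
(-0.011, -0.031, 0.016) [326. 230.]
(0.115, 0, 0.026) [286.  46.]
(0.02, 0.016, -0.012) [267. 183.]
(0.02, -0.016, -0.012) [305. 183.]
```

View pics/w2.png

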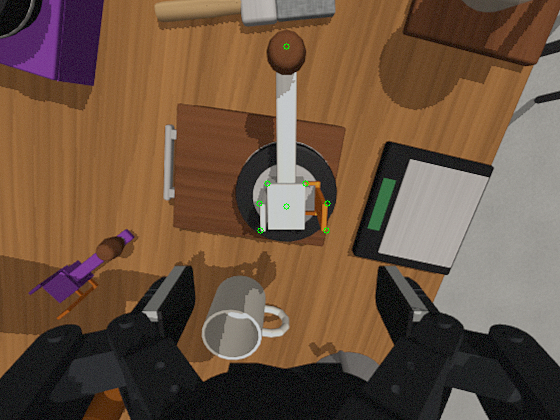

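The predicted points (green) fall on the fin, tab, coupler and knob to within about 2 mm, so I'll descend.

```bash
python3 -m crank '[0,0.0005,0.04,0,0,0,0,0.04,0,0,0,0,0.025,0,0,0,0,0.0165,0,0,0,0,0,0,0,0,0,0,0,0]'
python3 - <<'E'
from h import *
print(telemetry.read_state()["position"])
cv2.imwrite("pics/w3.png",optics.snapshot("wrist")["pixels"])
crop(optics.snapshot("scene"),240,190,110,90,7,"s5.png")
E
```

```text
time_s: 8.88
position: [0.685, 0.0298, 0.1519]
eef_rot: [3.139, 0.001, 1.793]
wrist_force: [0.9, 1.0, 0.1]
grip_width: 0.0857
[0.68503848 0.02982662 0.1518815 ]
```

View pics/w3.png

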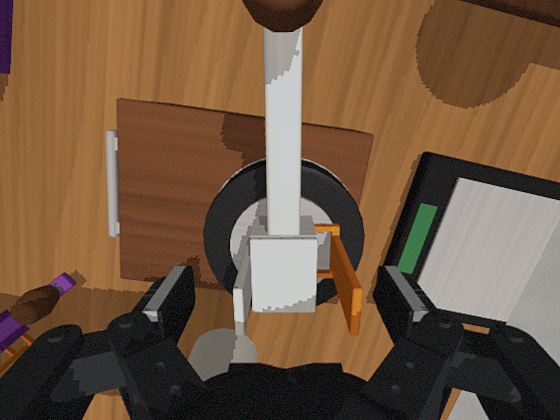

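View pics/s5.png

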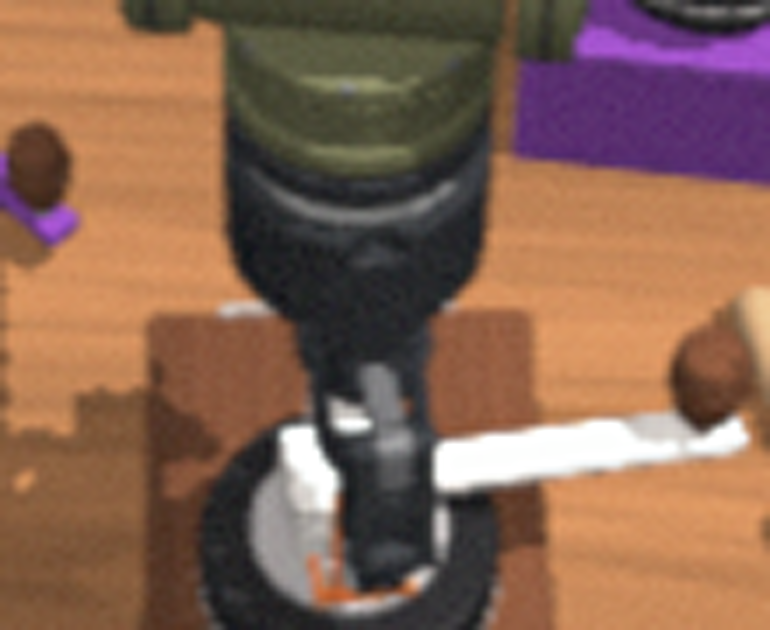

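```bash
python3 - <<'E'
from h import *
d=optics.snapshot("scene");s=telemetry.read_state()
p=s["position"];w=s["eef_rot"][2];ty=np.array([np.sin(w),-np.cos(w),0]);tx=np.array([np.cos(w),np.sin(w),0])
f=lambda X:((np.array(proj(d,X))-[240,190]+.4)*7).round()
for k in(-.011,.011):
  print("pad back edge",f(p+ty*.057+tx*k+[0,0,.013]),f(p+ty*.057+tx*k+[0,0,.05]), "tab",f(np.array([.684,.03,.188])+ty*.031+tx*k),f(np.array([.684,.03,.172])+ty*.031+tx*k))
d=optics.snapshot("wrist")
for k in(-.011,.011): print("wrist pad",np.round(proj(d,p+ty*.0425+tx*k+[0,0,.013])),np.round(proj(d,p-ty*.0425+tx*k+[0,0,.013])), "tab top",np.round(proj(d,np.array([.684,.03,.188])+ty*.031+tx*k)))
E
```

```text
pad back edge [342. 618.] [343. 554.] tab [329. 501.] [329. 529.]
pad back edge [413. 608.] [416. 544.] tab [401. 492.] [400. 520.]
wrist pad [374. 302.] [197. 302.] tab top [359. 334.]
wrist pad [378. 260.] [193. 260.] tab top [363. 287.]
```

The fin and tab lie between the pads, and the centring agrees to about 2 mm. Closing.

```bash
python3 -m crank '[0,0,0,0,255,0,0,0,0,255,0,0,0,0,255,0,0,0,0,255,0,0,0,0,255,0,0,0,0,255]' 60
python3 - <<'E'
from h import *
print(telemetry.read_state()["position"])
cv2.imwrite("pics/w4.png",optics.snapshot("wrist")["pixels"])
E
```

```text
time_s: 9.82
position: [0.6854, 0.0297, 0.1539]
eef_rot: [3.139, 0.001, 1.793]
wrist_force: [-3.8, 0.2, 12.3]
grip_width: 0.0371
[0.68540177 0.02970805 0.15388958]
```

View pics/w4.png

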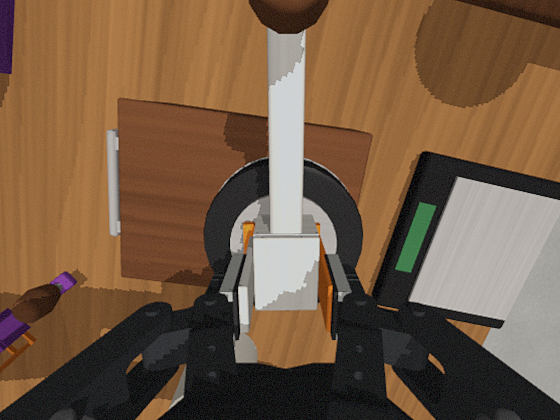

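Both plates look equally close to the coupler at (240,290) and (328,290), so the tab is home. I'll lift gently first.

```bash
python3 -m crank '[0,0,-0.004,0,255,0,0,-0.004,0,255,0,0,0,0,255]'
```

```text
time_s: 10.25
position: [0.6838, 0.0299, 0.1568]
eef_rot: [-3.14, -0.0, 1.793]
wrist_force: [0.3, -0.2, -3.7]
grip_width: 0.0373
```

The load is about 4 N, which matches the crank's weight, so the latch is free. I'll lift on.

```bash
python3 -m crank '[0,0,-0.01,0,255,0,0,-0.01,0,255,0,0,-0.01,0,255,0,0,-0.015,0,255,0,0,-0.015,0,255,0,0,-0.015,0,255,0,0,-0.015,0,255,0,0,-0.007,0,255,0,0,0,0,255,0,0,0,0,255,0,0,0,0,255]'
python3 - <<'E'
from h import *
print(telemetry.read_state()["position"])
cv2.imwrite("pics/w5.png",optics.snapshot("wrist")["pixels"])
crop(optics.snapshot("scene"),230,140,150,150,4,"s6.png")
E
```

```text
time_s: 11.62
position: [0.6839, 0.0299, 0.2537]
eef_rot: [-3.14, -0.0, 1.793]
wrist_force: [-0.4, 0.2, -3.5]
grip_width: 0.0374
[0.68387903 0.0298882  0.25367563]
```

View pics/w5.png

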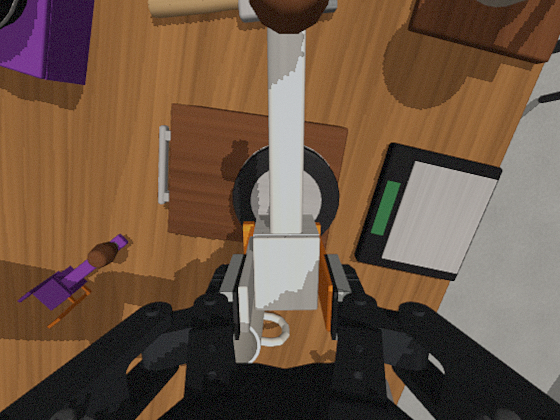

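View pics/s6.png

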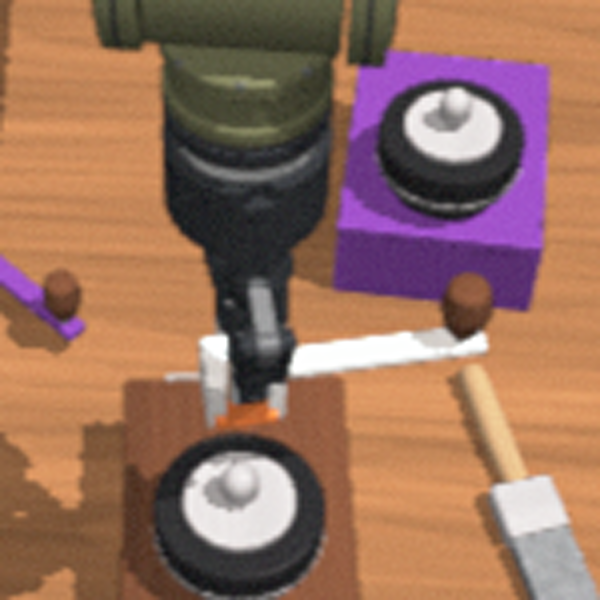

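The crank is clear: the bare ball shows at (240,485) and the arm and knob keep the same place in the wrist view, so there is no tilt. Final numeric check on the spindle and knob.

```bash
python3 - <<'E'
from h import *
d=optics.snapshot("scene")
print("ball (centre z~.143)",ray(d,230+240/4-.4,140+483/4-.4,.143))
g=np.array([.684,.030,.272]);a=np.radians(102.7);x=np.array([np.cos(a),np.sin(a),0])
print("knob top pred crop px",(np.array(proj(d,g+x*.115+[0,0,.026]))-[230,140])*4)
T=optics.snapshot("top");cv2.imwrite("pics/t4.png",T["pixels"])
s=telemetry.read_state();print(s["position"],s["joint_velocities"].round(4),s["wrist_force"],s["torque"])
E
```

```text
ball (centre z~.143) [0.68556231 0.03103153 0.143     ]
knob top pred crop px [466.13516261 281.57210116]
[0.68418271 0.02990513 0.25442296] [-0.0017 -0.0023 -0.0017  0.0006  0.0015 -0.0019] [ 0.4735674   1.27639497 -4.24842894] [-0.01699363 -0.04565926 -0.02533737]
```

View pics/t4.png

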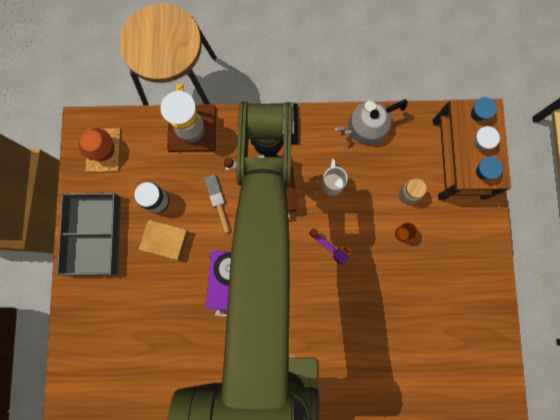

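The knob is where it was predicted for a 100 mm rise, at about (467,280). The mug, brush, tin and the other loose items have not moved. Handing in.

```bash
python3 -c "
from workcell import arm
print(arm.finish_job())"
```

```text
the job is handed in; nothing more can be done
None
```

The job is done and handed in at about 12 s of the 45 s allowed; no verdict came back.

- **Drawer:** I pushed it shut with the closed fingers. It stalled at x = 0.529 m, where 0.528 m was predicted, at about 18 N along the push and 14 N vertically. The pull bar then showed right at the plinth edge.
- **Latch and lift:** I pinched tab and fin together at 60 N and lifted the crank straight up. The load on the wrist stayed near 4 N, the crank's weight, so the latch had let go.
- **Last checks:**
  - The gripper rose 100 mm while holding the crank.
  - The arm and knob kept their place in the wrist view, so the crank is level and has not slipped.
  - The tool is within about 2 mm of the spindle's measured position, and joint speeds are near zero.
  - The bare ball is visible, and none of the loose items or purple look-alikes had moved.
- **Disagreement:** the gripper read 37 mm across tab and fin, where 40 mm was expected. I put it down to pad compliance or the sensor's offset, but did not confirm that.

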